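Turn an instrument module against the corner post and seat it under the inspection lamp

ROBOT

A 6-joint arm with a two-finger parallel gripper is mounted at the origin on the work surface. World frame = base frame: x ahead of the robot, y to its left, z up, the work surface at z = 0. Lengths are in m, angles in rad, forces in N, time in s.
With the tool pointing down it reaches from about 0.3 to 0.775 m from the base axis. Payload 14.6 kg.
Tool frame: the origin (TCP) lies midway between the tips of the shut fingers; the grasp point (between the pads) lies 19 mm behind it (grasp_offset is the distance from the TCP to the grasp point, in m); z points along the fingers, y is the line along which they close (so a half turn about z gives the same grasp; the last joint's range is limited). The gripper opens to 94 mm and grips with 3 to 60 N. Pads are 16 mm wide; open, the fingers measure 119 mm over their backs; the gripper's body (75 mm by 177 mm) begins 78 mm behind the grasp point.
Start: joints at [1.258, 0.3, 1.521, -0, 1.321, -0.067], TCP at [0.134, 0.533, 0.205] pointing down, gripper open.
Joint ranges: [-3.03, 3.03], [-0.79, 2.21], [0.23, 2.52], [-1.04, 4.18], [0, 3.07], [-2.55, 2.55]. Speed limits (rad/s): [2.22, 2.22, 2.57, 3.14, 3.14, 3.14].

INTERFACE

Orientations are given as [roll, pitch, yaw] about the fixed x, y, z axes, in that order (R = Rz(yaw) Ry(pitch) Rx(roll)).
In Python, from station import * gives the robot as it stands. The module is installed in compiled form; this text tells all that it offers.
- The arm moves only by the tool send_rows, never from a script. Its argument "rows" is a list of rows, each an object of numbers: "dx", "dy", "dz": the shift along the tool's x, y, z in mm; "roll": the turn about the tool's z in degrees; "jaw": the closure, from -1 (fully open) to 1 (shut). In form: [{"dx": .., "dy": .., "dz": .., "roll": .., "jaw": ..}, ...]. A call has 1 to 12 rows; each row shifts and turns the commanded pose from where the row before left it, along the tool's axes as they then stand; what a row does not reach is not made up. A row lasts 1/12 s, in which the tool goes at most 41.7 mm and 7.16 degrees, less where a joint would pass 70% of its speed; a pose out of reach is approached as far as the arm can. A call is refused whole if a number of a shift passes 41.7 or a number of a turn 7.16, either way. A call with a gripper value outside its range is refused whole. The fingers move at their own pace and stop on an object; "force" is the grip in N (left out, the last holds). Time passes only in rows, so rows that do not move let the fingers close. It gives the time, the measured TCP pose, the force, the opening and the grip force at its end, in the units of the state.
- get_obs(): the state, without advancing time (a new reading comes with each control period).
- camera(name): name is "scene" or "top" or "wrist"; returns a dict with "frame" (384x512x3 uint8, red, green, blue), "z_map" (384x512 float32, m along the optical axis (not along the pixel's ray), 0 where there is no reading), "camera_matrix" (3x3 intrinsics, pixels), "rvec" (rotation vector, rad) and "tvec" (3), from world to camera coordinates, as OpenCV has them. Camera axes: x right, y down, z forward; pixel columns grow to the right and rows downward; lengths in m; the calibration is good to about 2 mm. The wrist camera is an equidistant fisheye: a pixel r from the principal point sees the ray r / f radians off the axis. A picture is of the moment at which its call begins.
- hand_in(): hands the job in; it is judged then, once.
The state is a dict: "time_s": time; "qpos": joint angles; "joint_vel": joint speeds; "tau": joint torques, N m; "ee_pos": TCP position; "eef_rot": TCP orientation; "force": force on the tool from outside, world axes, zero at the start; "moment": the same for the moment, N m; "grip_width": finger opening in m; "grip_force": force on a finger pad.
Only numpy, scipy, OpenCV 4.12 (cv2) and the standard library are available. Lean on these libraries where they do the work, as an engineer would, in place of code of your own. Each camera call takes 0.05 s, during which the arm holds its last target. There are 200 camera calls.

TASK

First pick the small steel connector hood off the green bench plate, where it lies between the square module and the corner post, and put it in the open black tray. Then, sliding the square aluminium module on the plate without lifting or tipping it, turn it a quarter turn anticlockwise (seen from above) by pushing it so that it swings round the corner post, and seat it flush against the post and both steel stops under the lamp, its connector edge, which at first faces away from the robot, now facing left. Keep off the lamp, leave the other things on the bench where they are, and let go of everything.

Things in the scene. Friction and masses are not known exactly. Their poses are not given: they have to be found in the camera images.
- jig: Green bench plate 310 x 420 x 6 mm, fixed. Origin: under the stop corner at table height; x away from the robot, y left, z up. Upper face z = 6 mm; it covers x -200 to 110, y -40 to 380 mm. The module's final place is the square x -110 to 0, y 0 to 110 mm, under the lamp, open to left and front; at its right (y = 0) is the side stop, at its back (x = 0) the back stop and post.
- corner (a point): The stop corner on the plate's upper face (jig x 0, y 0, z 6 mm; axes as the jig's). From it the steel side stop runs to x = -88 mm (contact face y = 0, 20 mm high, 12 mm thick) and the steel back stop covers y -12 to 40 mm (contact face x = 0, 25 mm high, 12 mm thick).
- post: Fixed corner post, square steel upright 20 x 20 mm, 45 mm high above the plate. Origin and axes are those of point corner; the post covers x 0 to 20, y 75 to 95 mm there (a low foot behind it, to x = 34), so its front face is in line with the back stop, and the edge round which the module swings is at x = 0, y = 95 mm.
- lamp: Fixed lamp; origin and axes are the jig's. Aluminium bar over x -130 to -70, y -60 to 55 mm, 160 to 182 mm above the table: it overhangs the front edge of the final place by 20 mm: reach there with the tool leaning 30 to 45 degrees, to the left or back to the robot. An arm (y = -22, 182 to 196 mm up) joins it to a pillar at x = 70, y = -22 mm, 210 mm high.
- module: Closed square aluminium case 110 x 110 x 40 mm high, 0.5 to 0.7 kg, too wide to grip; to slide it takes 2 to 8 N, round the post about 20 N. Origin: centre of its underside. Its +x side is the connector edge (flush black sockets, black strip on top). At the start it is left of the post, its +x within 15 degrees of jig +x, centre at jig x -100 to -35, y 250 to 280 mm. At the end its +x points along jig +y.
- module_port (a point): Centre of the module's connector face: 55 mm along module x from its centre, 20 mm above its underside; axes as the module's.
- hood: Loose steel connector hood, a block 18 mm (its x) x 40 mm (its y) x 16 mm high, 40 g, lying flat on the plate between the module and the post, its long side roughly along the jig's y. Origin: centre of its underside.
- tray: Open black plastic tray, 120 (x) x 100 (y) x 30 mm high, wall 3 mm, floor 3 mm, 0.6 kg. Origin: centre of its underside. It stands at the front right or front left of the bench; the closed blue box stands at the other side.
- bluebox: Bystander: closed blue box 110 x 85 x 38 mm. Origin under its centre.
- yellowbottle: Bystander: small yellow bottle, 38 mm across, 90 mm high, on the plate behind the module. Origin under its centre.
- reel: Bystander: steel reel, ring 56 mm across, 30 mm high, on the plate at the back left. Origin under its centre.
- strip: Bystander: black connector strip 12 x 50 x 12 mm, on the plate behind the back stop. Origin under its centre.
- bigshell: Bystander: wide flat connector shell 36 x 34 x 13 mm, on the plate's front right corner. Origin under its centre.
- pot: Bystander: black open pot with two handles, 90 mm across (160 over the handles), 100 mm high, right. Origin under its centre.
- gluebottle: Bystander: white bottle with blue cap, 56 mm across, 140 mm high, far right. Origin under its centre.
- meter: Bystander: black instrument 100 x 150 x 55 mm, left. Origin under its centre.
Mind the look-alikes: they are no part of the job. Of the things that look like the module, the middle-sized one is meant.

How it is judged:
By the outcome, as a careful person would: the job done as asked, in the order asked, and still so for the second after the job is handed in, with the robot touching nothing.
It also fails if it takes over 67 s, if anything falls off the work surface, if the arm or the gripper's body presses on something with over 40 N, if the wrist force passes 120 N, or if a joint passes its speed limit or range.

## Working session

There is one attempt and no reset: what is moved stays moved. The work goes in short steps, Python scripts to look and compute and a tool call to move; the robot and the scene stay as the last step left them, time stands still between calls to the robot, and variables do not carry over. Pictures are saved under pics/ and viewed, at most 10 in all, crops included, and the job is handed in when it is done.

Besides the shell and the picture viewer there is one more tool, called as a command line: name --argument value ..., lists and objects as JSON in quotes. send_rows: Moves the arm, as the interface text tells. Its arguments: {"type":"object","properties":{"rows":{"type":"array"},"force":{"type":"number"}},"required":["rows"]}

```bash
mkdir -p pics; cat > h.py <<'E'
from station import *
import numpy as np, cv2
from scipy.spatial.transform import Rotation as Ro
def cam(n):
    c=camera(n); c['R']=cv2.Rodrigues(np.array(c['rvec'],float))[0]; c['t']=np.array(c['tvec'],float).ravel(); c['K']=np.array(c['camera_matrix']); return c
def cloud(c):
    z=c['z_map'];v,u=np.indices(z.shape);K=c['K']
    p=np.stack([(u-K[0,2])/K[0,0]*z,(v-K[1,2])/K[1,1]*z,z],-1)
    return (p-c['t'])@c['R']
def save(c,name,s=1.5,crop=None):
    f=c['frame'][...,::-1]
    if crop: f=f[crop[1]:crop[3],crop[0]:crop[2]]
    cv2.imwrite('pics/'+name,cv2.resize(f,None,fx=s,fy=s,interpolation=cv2.INTER_CUBIC))
E
python3 - <<'E'
from h import *
for n in('top','scene'):
    c=cam(n); save(c,n+'0.png'); np.save(n+'0.npy',cloud(c)); np.save(n+'f0.npy',c['frame'])
    print(n,c['K'].tolist(),(-c['R'].T@c['t']).round(3))
print(get_obs())
E
```

```text
top [[467.7394968164305, 0.0, 251.57976487489117], [0.0, 467.7394968164305, 189.89496083185315], [0.0, 0.0, 1.0]] [ 0.393 -0.005  1.476]
scene [[490.93511837193944, 0.0, 260.58877009525634], [0.0, 490.93511837193944, 187.55918972748657], [0.0, 0.0, 1.0]] [ 1.403 -0.584  0.949]
{'time_s': 0.1, 'qpos': array([ 1.25840515e+00,  3.00403237e-01,  1.52149937e+00, -8.63958989e-06,
        1.32070518e+00, -6.65846870e-02]), 'joint_vel': array([ 7.51599153e-04, -1.52054232e-03, -1.66978573e-05, -2.59518155e-03,
       -4.36687722e-04,  6.47746673e-04]), 'tau': array([ 3.99405719e-03, -5.32653165e+01, -3.53275430e+01,  7.10874796e-02,
        2.35458522e-02, -4.61265108e-05]), 'ee_pos': array([0.13376252, 0.5332499 , 0.20495812]), 'eef_rot': array([-3.14057922e+00, -5.91920939e-05,  2.89578828e+00]), 'force': array([-0.12735563,  0.25854399, -0.23666704]), 'moment': array([-0.00955145,  0.00477418, -0.01096089]), 'grip_force': 0.0, 'grip_width': 0.09424572997430194}
```

View pics/top0.png

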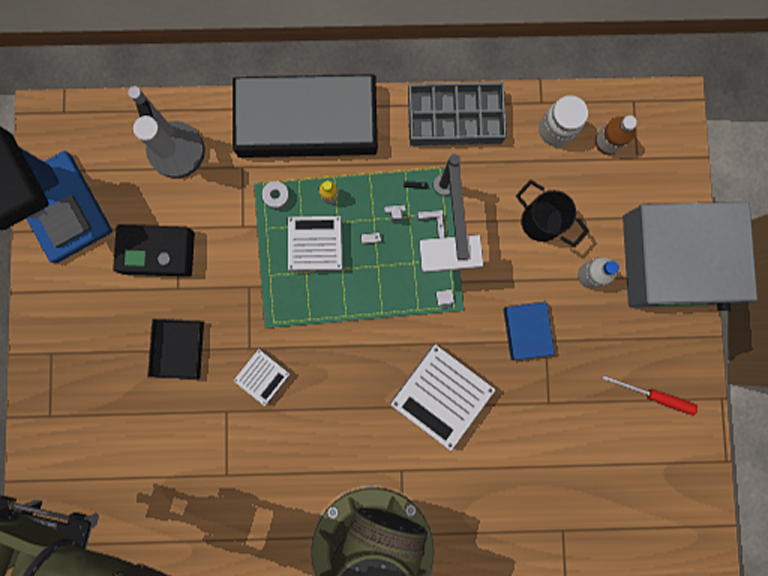

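View pics/scene0.png

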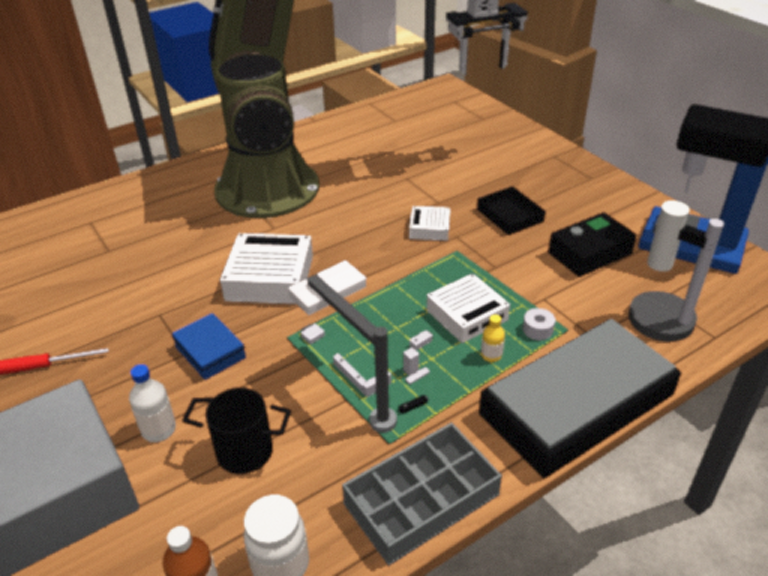

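The top picture shows (in its pixels) the module candidates: plate (315,243), small (263,377) and large (443,397). The middle-sized one, on the plate, is meant. Hood candidates are (371,238) between module and post, bigshell (445,297), strip (415,184) and the post foot (397,212), so I choose (371,238). The tray is at (176,349), front left, and the blue box at (530,331). Next I measure and check a close crop.

```bash
python3 - <<'E'
from h import *
P=np.load('top0.npy');F=np.load('topf0.npy')
hsv=cv2.cvtColor(F,cv2.COLOR_RGB2HSV)
v,u=np.indices(P.shape[:2])
g=(hsv[...,0]>50)&(hsv[...,0]<90)&(hsv[...,1]>80)&(P[...,2]<.015)&(u>165)&(u<315)&(v>105)&(v<222)
def rect(m,n):
    q=P[m];r=cv2.minAreaRect((q[:,:2]*1000).astype(np.float32));print(n,m.sum(),'zmed',np.median(q[:,2]).round(4),r,'\n   box',cv2.boxPoints(r).round(1).tolist());return r
rect(g,'plate')
def box(u0,v0,u1,v1,z0,z1): return (u>=u0)&(u<u1)&(v>=v0)&(v<v1)&(P[...,2]>z0)&(P[...,2]<z1)
rect(box(185,135,235,190,.038,.056),'module')
rect(box(236,150,258,168,.014,.032),'hood')
rect(box(95,208,140,257,.022,.04),'tray')
rect(box(252,134,274,150,.042,.06),'post')
rect(box(270,135,303,160,.02,.04),'stops')
rect(box(285,190,306,208,.012,.03),'bigshell')
rect(box(205,115,228,135,.03,.12),'bottle')
rect(box(270,155,330,185,.15,.2),'lamp')
f=F[90:230,160:340][...,::-1];cv2.imwrite('pics/crop.png',cv2.resize(f,None,fx=4.4,fy=4.2,interpolation=cv2.INTER_CUBIC)[:600,:800])
E
```

```text
plate 8641 zmed 0.0069 ((621.8831787109375, 14.531219482421875), (307.1514587402344, 418.3114929199219), 3.5472660064697266) 
   box [[455.70001220703125, 213.8000030517578], [481.5, -203.6999969482422], [788.0999755859375, -184.6999969482422], [762.2000122070312, 232.8000030517578]]
module 1268 zmed 0.0469 ((641.820556640625, 113.67439270019531), (130.1685791015625, 140.4640655517578), 89.63917541503906) 
   box [[571.2000122070312, 49.0], [711.5999755859375, 48.099998474121094], [712.5, 178.3000030517578], [572.0, 179.1999969482422]]
hood 84 zmed 0.0219 ((647.4660034179688, -10.078977584838867), (44.196983337402344, 36.46253204345703), 88.72512817382812) 
   box [[628.7000122070312, -31.799999237060547], [665.2000122070312, -32.599998474121094], [666.2000122070312, 11.600000381469727], [629.7000122070312, 12.399999618530273]]
tray 199 zmed 0.0302 ((417.81353759765625, 395.4526062011719), (102.46012878417969, 119.92529296875), 85.79084777832031) 
   box [[354.29998779296875, 348.79998779296875], [473.8999938964844, 340.0], [481.3999938964844, 442.1000061035156], [361.79998779296875,
[... 731 characters left out ...]
998779296875, -132.10000610351562], [487.29998779296875, -194.8000030517578], [531.7000122070312, -190.5], [525.7000122070312, -127.9000015258789]]
bottle 144 zmed 0.0693 ((732.3618774414062, 72.4044189453125), (35.310062408447266, 37.11521911621094), 12.346360206604004) 
   box [[711.0999755859375, 86.80000305175781], [719.0999755859375, 50.5], [753.5999755859375, 58.099998474121094], [745.5999755859375, 94.30000305175781]]
lamp 907 zmed 0.1833 ((582.0330810546875, -160.78221130371094), (64.69635772705078, 115.86012268066406), 3.76596999168396) 
   box [[545.9000244140625, -105.0999984741211], [553.5999755859375, -220.6999969482422], [618.0999755859375, -216.5], [610.5, -100.9000015258789]]
```

View pics/crop.png

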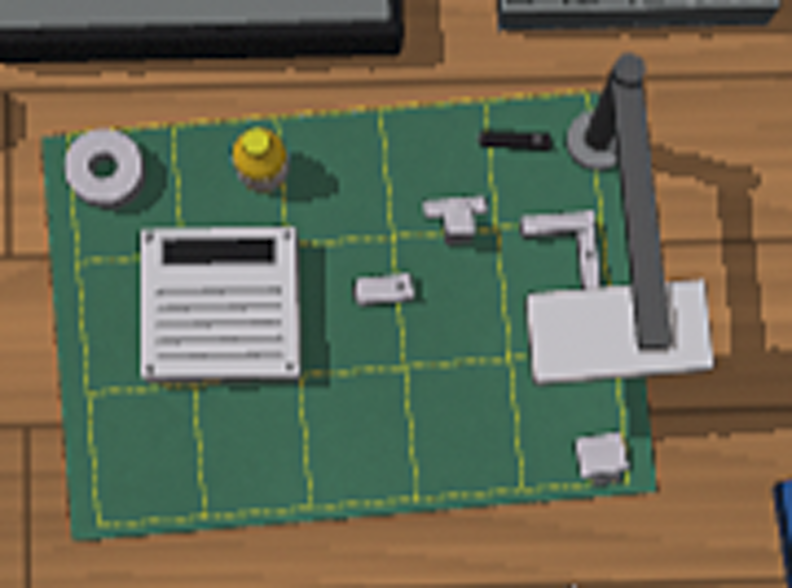

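The crop confirms both choices. The module is at (220,303) with its black strip at the back and the hood is at (384,289). The post with its foot is at (457,215) and the bigshell at (602,455). Now I refine the poses.

```bash
cat >> h.py <<'E'
J0=np.array([677.9,-152.2]);JY=np.radians(3.6);JR=np.array([[np.cos(JY),-np.sin(JY)],[np.sin(JY),np.cos(JY)]])
def w2j(p): return (np.asarray(p)-J0)@JR
def j2w(p): return np.asarray(p)@JR.T+J0
def fit(P,L,z,c0,r,ztol=.004):
    "fit rectangle of size L=(a,b) mm to top face points at height z, near c0"
    from scipy.optimize import minimize
    q=P[(abs(P[...,2]-z)<ztol)&(np.hypot(P[...,0]*1e3-c0[0],P[...,1]*1e3-c0[1])<r)][:,:2]*1e3
    best=None
    def cost(x):
        c,s=np.cos(x[2]),np.sin(x[2]);d=(q-x[:2])@np.array([[c,-s],[s,c]])
        ex=np.maximum(abs(d)-np.array(L)/2,0);return np.minimum(np.hypot(*ex.T),6).sum()+0.002*(d.mean(0)**2).sum()*len(q)
    m=np.median(q,0)
    for a in np.radians(np.arange(-90,90,5)) if L[0]!=L[1] else np.radians(np.arange(-45,45,5)):
        s=minimize(cost,[*m,a],method='Nelder-Mead',options=dict(xatol=.02,fatol=.01))
        if best is None or s.fun<best.fun: best=s
    return best.x[:2],np.degrees(best.x[2]),best.fun/len(q),len(q)
def pose():
    o=get_obs();R=Ro.from_euler('xyz',o['eef_rot']).as_matrix();return o,o['ee_pos']*1e3,R
def todo(w,z,xdir=None):
    "tool-frame shift to world xy w (mm), height z; roll deg so that tool x -> world angle xdir (mod 180)"
    o,p,R=pose();d=R.T@(np.array([*w,z])-p)
    yaw=np.degrees(np.arctan2(R[1,0],R[0,0]));r=None
    if xdir is not None: r=-((xdir-yaw+90)%180-90)
    print('t',round(o['time_s'],2),'p',p.round(1),'yaw',yaw.round(1),'q6',o['qpos'][5].round(2),'F',o['force'].round(1),'w',round(o['grip_width']*1e3,1),'| shift',d.round(1),'roll',r)
E
python3 - <<'E'
from h import *
P=np.load('top0.npy')
for n,L,z,c,r in(('module',(110,110),.046,(641,108),100),('hood',(18,40),.022,(647,-10),38),('post',(20,20),.051,(682,-66),25),('bluebox',(110,85),.038,(0,0),0)):
    if r: 
        c,a,f,k=fit(P,L,z,c,r);print(n,c.round(1),a.round(1),f.round(2),k,'jig',w2j(c).round(1))
E
python3 -c "
from h import *
todo((647.5,-10),60,-90)"
```

```text
module [626.9 103.6] -1.1 0.05 1005 jig [-34.9 258.5]
hood [638.8 -11.2] 6.6 0.05 61 jig [-30.2 143.2]
post [683.5 -67.3] 0.7 0.0 32 jig [10.9 84.4]
t 0.1 p [133.8 533.2 205. ] yaw 165.9 q6 -0.07 F [-0.1  0.3 -0.2] w 94.2 | shift [-630.5 -401.8  145.3] roll 75.91644681767784
```

send_rows --rows '[{"dz": 8.5,"roll": 6.93},{"dz": 8.5,"roll": 6.93},{"dz": 8.5,"roll": 6.93},{"dz": 8.5,"roll": 6.93},{"dz": 8.5,"roll": 6.93},{"dz": 8.5,"roll": 6.93},{"dz": 8.5,"roll": 6.93},{"dz": 8.5,"roll": 6.93},{"dz": 8.5,"roll": 6.93},{"dz": 8.5,"roll": 6.93}]'

```text
invalid input at $.rows[0]: expected keys dx, dy, dz, roll, jaw
```

send_rows --rows '[{"dx": -27.2,"dy": 20},{"dx": -27.2,"dy": 20},{"dx": -27.2,"dy": 20},{"dx": -27.2,"dy": 20},{"dx": -27.2,"dy": 20},{"dx": -27.2,"dy": 20},{"dx": -27.2,"dy": 20},{"dx": -27.2,"dy": 20},{"dx": -27.2,"dy": 20},{"dx": -27.2,"dy": 20},{"dx": -27.2,"dy": 20}]'

```text
invalid input at $.rows[0]: expected keys dx, dy, dz, roll, jaw
```

send_rows --rows '[{"dx": -27.2,"dy": 20},{"dx": -27.2,"dy": 20},{"dx": -27.2,"dy": 20},{"dx": -27.2,"dy": 20},{"dx": -27.2,"dy": 20},{"dx": -27.2,"dy": 20},{"dx": -27.2,"dy": 20},{"dx": -27.2,"dy": 20},{"dx": -27.2,"dy": 20},{"dx": -27.2,"dy": 19},{"dx": -27.2,"dy": 19},{}]'

```text
invalid input at $.rows[0]: expected keys dx, dy, dz, roll, jaw
```

```bash
python3 - <<'E'
from h import *
todo((638.8,-11.2),8,96.6)
c=cam('wrist');save(c,'w1.png',1.0)
t=cam('top');P=cloud(t);print(fit(P,(18,40),.022,(639,-11),30))
todo((638.8,-11.2),8,96.6)
E
```

```text
t 0.1 p [133.8 533.2 205. ] yaw 165.9 q6 -0.07 F [-0.1  0.3 -0.2] w 94.2 | shift [-622.4 -405.   197.3] roll 69.31644681767784
(array([638.7766082 , -11.27443481]), np.float64(6.077277648747515), np.float64(0.04359594074524919), 64)
t 0.2 p [133.8 533.3 205.1] yaw 165.9 q6 -0.07 F [ 0.1  0.2 -0.4] w 94.2 | shift [-622.3 -405.2  197.4] roll 69.3164914698387
```

View pics/w1.png

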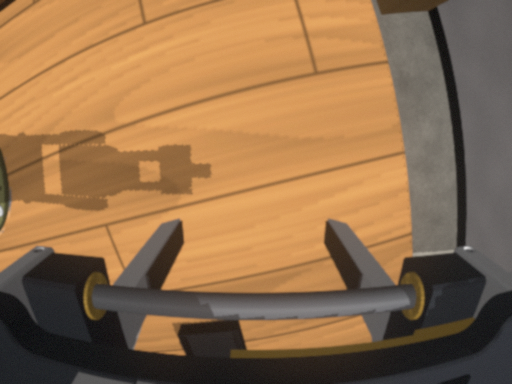

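The wrist picture shows only bare table between the open fingers at (160,280) and (360,280). The moves were refused because every row needs all five keys, so I resend them.

send_rows --rows '[{"dx": 0,"dy": 0,"dz": 8.5,"roll": 6.9,"jaw": -1},{"dx": 0,"dy": 0,"dz": 8.5,"roll": 6.9,"jaw": -1},{"dx": 0,"dy": 0,"dz": 8.5,"roll": 6.9,"jaw": -1},{"dx": 0,"dy": 0,"dz": 8.5,"roll": 6.9,"jaw": -1},{"dx": 0,"dy": 0,"dz": 8.5,"roll": 6.9,"jaw": -1},{"dx": 0,"dy": 0,"dz": 8.5,"roll": 6.9,"jaw": -1},{"dx": 0,"dy": 0,"dz": 8.5,"roll": 6.9,"jaw": -1},{"dx": 0,"dy": 0,"dz": 8.5,"roll": 6.9,"jaw": -1},{"dx": 0,"dy": 0,"dz": 8.5,"roll": 6.9,"jaw": -1},{"dx": 0,"dy": 0,"dz": 8.5,"roll": 7,"jaw": -1}]'

```text
time_s: 1.03
ee_pos: [0.1338, 0.5334, 0.1199]
eef_rot: [-3.141, 0.0, 1.684]
force: [0.1, 0.0, -0.4]
grip_width: 0.0943
grip_force: 0.0
```

send_rows --rows '[{"dx": -27.2,"dy": 20,"dz": 0,"roll": 0,"jaw": -1},{"dx": -27.2,"dy": 20,"dz": 0,"roll": 0,"jaw": -1},{"dx": -27.2,"dy": 20,"dz": 0,"roll": 0,"jaw": -1},{"dx": -27.2,"dy": 20,"dz": 0,"roll": 0,"jaw": -1},{"dx": -27.2,"dy": 20,"dz": 0,"roll": 0,"jaw": -1},{"dx": -27.2,"dy": 20,"dz": 0,"roll": 0,"jaw": -1},{"dx": -27.2,"dy": 20,"dz": 0,"roll": 0,"jaw": -1},{"dx": -27.2,"dy": 20,"dz": 0,"roll": 0,"jaw": -1},{"dx": -27.2,"dy": 20,"dz": 0,"roll": 0,"jaw": -1},{"dx": -27.2,"dy": 20,"dz": 0,"roll": 0,"jaw": -1},{"dx": -27.2,"dy": 20,"dz": 0,"roll": 0,"jaw": -1}]'

```text
time_s: 1.95
ee_pos: [0.3886, 0.2611, 0.1205]
eef_rot: [3.142, -0.0, 1.69]
force: [-0.2, 1.0, -0.3]
grip_width: 0.0938
grip_force: 0.0
```

send_rows --rows '[{"dx": -27.2,"dy": 20,"dz": 0,"roll": 0,"jaw": -1},{"dx": -27.2,"dy": 20,"dz": 0,"roll": 0,"jaw": -1},{"dx": -27.2,"dy": 20,"dz": 0,"roll": 0,"jaw": -1},{"dx": -27.2,"dy": 20,"dz": 0,"roll": 0,"jaw": -1},{"dx": -27.2,"dy": 20,"dz": 0,"roll": 0,"jaw": -1},{"dx": -27.2,"dy": 20,"dz": 0,"roll": 0,"jaw": -1},{"dx": -27.2,"dy": 20,"dz": 0,"roll": 0,"jaw": -1},{"dx": -27.2,"dy": 20,"dz": 0,"roll": 0,"jaw": -1},{"dx": -27.2,"dy": 20,"dz": 0,"roll": 0,"jaw": -1},{"dx": -27.2,"dy": 19.5,"dz": 0,"roll": 0,"jaw": -1},{"dx": -27.2,"dy": 19.5,"dz": 0,"roll": 0,"jaw": -1},{"dx": 0,"dy": 0,"dz": 0,"roll": 0,"jaw": -1}]'

```text
time_s: 2.95
ee_pos: [0.643, -0.0129, 0.1197]
eef_rot: [3.141, 0.001, 1.686]
force: [-1.1, -0.3, -0.9]
grip_width: 0.0943
grip_force: 0.0
```

```bash
python3 -c "
from h import *
todo((638.8,-11.2),8,96.3)"
```

```text
t 2.95 p [643.  -12.9 119.7] yaw 96.6 q6 -0.19 F [-1.1 -0.3 -0.9] w 94.3 | shift [  2.2  -3.9 111.7] roll 0.31518498915214366
```

send_rows --rows '[{"dx": 1.1,"dy": -2,"dz": 15,"roll": 0,"jaw": -0.3},{"dx": 1.1,"dy": -1.9,"dz": 20,"roll": 0,"jaw": -0.3},{"dx": 0,"dy": 0,"dz": 20,"roll": 0,"jaw": -0.3},{"dx": 0,"dy": 0,"dz": 20,"roll": 0,"jaw": -0.3},{"dx": 0,"dy": 0,"dz": 20,"roll": 0,"jaw": -0.3},{"dx": 0,"dy": 0,"dz": 10,"roll": 0,"jaw": -0.3},{"dx": 0,"dy": 0,"dz": 5.5,"roll": 0,"jaw": -0.3},{"dx": 0,"dy": 0,"dz": 0,"roll": 0,"jaw": -0.3}]'

```text
time_s: 3.62
ee_pos: [0.6362, -0.0067, 0.0092]
eef_rot: [-3.14, -0.0, 1.69]
force: [-0.3, 0.3, 0.3]
grip_width: 0.0612
grip_force: 0.0
```

send_rows --rows '[{"dx": 0,"dy": 0,"dz": 0,"roll": 0,"jaw": 1},{"dx": 0,"dy": 0,"dz": 0,"roll": 0,"jaw": 1},{"dx": 0,"dy": 0,"dz": 0,"roll": 0,"jaw": 1},{"dx": 0,"dy": 0,"dz": 0,"roll": 0,"jaw": 1},{"dx": 0,"dy": 0,"dz": 0,"roll": 0,"jaw": 1},{"dx": 0,"dy": 0,"dz": 0,"roll": 0,"jaw": 1},{"dx": 0,"dy": 0,"dz": 0,"roll": 0,"jaw": 1},{"dx": 0,"dy": 0,"dz": 0,"roll": 0,"jaw": 1}]' --force 20

```text
time_s: 4.28
ee_pos: [0.6367, -0.0069, 0.0101]
eef_rot: [3.141, 0.0, 1.69]
force: [0.2, 0.2, 1.7]
grip_width: 0.018
grip_force: 20.0
```

```bash
python3 -c "
from h import *
todo((417.8,395.5),16,87)"
```

```text
t 4.28 p [636.7  -6.9  10.1] yaw 96.8 q6 -0.19 F [0.2 0.2 1.7] w 18.0 | shift [ 425.5 -169.6   -5.9] roll 9.814000807301952
```

send_rows --rows '[{"dx": 0,"dy": 0,"dz": -10,"roll": 0,"jaw": 1},{"dx": 0,"dy": 0,"dz": -20,"roll": 0,"jaw": 1},{"dx": 0,"dy": 0,"dz": -20,"roll": 0,"jaw": 1},{"dx": 0,"dy": 0,"dz": -20,"roll": 0,"jaw": 1},{"dx": 0,"dy": 0,"dz": -20,"roll": 0,"jaw": 1},{"dx": 15,"dy": -6,"dz": 0,"roll": 0,"jaw": 1},{"dx": 30,"dy": -12,"dz": 0,"roll": 0,"jaw": 1},{"dx": 35,"dy": -14,"dz": 0,"roll": 0,"jaw": 1},{"dx": 35,"dy": -14,"dz": 0,"roll": 0,"jaw": 1},{"dx": 35,"dy": -14,"dz": 0,"roll": 0,"jaw": 1},{"dx": 35,"dy": -14,"dz": 0,"roll": 0,"jaw": 1},{"dx": 35,"dy": -14,"dz": 0,"roll": 0,"jaw": 1}]'

```text
time_s: 5.28
ee_pos: [0.5221, 0.2025, 0.1008]
eef_rot: [3.141, -0.0, 1.69]
force: [-0.2, 0.7, -0.2]
grip_width: 0.0179
grip_force: 20.0
```

send_rows --rows '[{"dx": 35,"dy": -14,"dz": 0,"roll": 0,"jaw": 1},{"dx": 35,"dy": -14,"dz": 0,"roll": 0,"jaw": 1},{"dx": 35,"dy": -14,"dz": 0,"roll": 0,"jaw": 1},{"dx": 35,"dy": -14,"dz": 0,"roll": 0,"jaw": 1},{"dx": 35,"dy": -14,"dz": 0,"roll": 0,"jaw": 1},{"dx": 20,"dy": -8,"dz": 0,"roll": 0,"jaw": 1},{"dx": 10,"dy": -4,"dz": 0,"roll": 0,"jaw": 1},{"dx": 0,"dy": 0,"dz": 0,"roll": 0,"jaw": 1}]'

```text
time_s: 5.95
ee_pos: [0.4165, 0.3963, 0.1004]
eef_rot: [3.141, -0.0, 1.692]
force: [-0.1, -0.0, -0.3]
grip_width: 0.0176
grip_force: 20.0
```

```bash
python3 -c "
from h import *
todo((417.8,395.5),8,87)"
```

```text
t 5.95 p [416.5 396.3 100.4] yaw 97.0 q6 0.58 F [-0.1 -0.  -0.3] w 17.6 | shift [-0.9  1.2 92.4] roll 9.951972324353747
```

send_rows --rows '[{"dx": -0.9,"dy": 1.2,"dz": 20,"roll": 0,"jaw": 1},{"dx": 0,"dy": 0,"dz": 25,"roll": 0,"jaw": 1},{"dx": 0,"dy": 0,"dz": 25,"roll": 0,"jaw": 1},{"dx": 0,"dy": 0,"dz": 15,"roll": 0,"jaw": 1},{"dx": 0,"dy": 0,"dz": 6,"roll": 0,"jaw": 1},{"dx": 0,"dy": 0,"dz": 0,"roll": 0,"jaw": 1},{"dx": 0,"dy": 0,"dz": 0,"roll": 0,"jaw": 0.3},{"dx": 0,"dy": 0,"dz": 0,"roll": 0,"jaw": 0.3},{"dx": 0,"dy": 0,"dz": 0,"roll": 0,"jaw": 0.3},{"dx": 0,"dy": 0,"dz": 0,"roll": 0,"jaw": 0.3}]'

```text
time_s: 6.78
ee_pos: [0.419, 0.3943, 0.0097]
eef_rot: [3.141, -0.001, 1.69]
force: [0.1, 0.3, -0.6]
grip_width: 0.0325
grip_force: 0.0
```

send_rows --rows '[{"dx": 0,"dy": 0,"dz": -15,"roll": 0,"jaw": 0.3},{"dx": 0,"dy": 0,"dz": -25,"roll": 1.7,"jaw": 0.3},{"dx": 0,"dy": 0,"dz": -25,"roll": 1.7,"jaw": -0.3},{"dx": 0,"dy": 0,"dz": -25,"roll": 0,"jaw": -0.3},{"dx": 0,"dy": 0,"dz": 0,"roll": 0,"jaw": -0.3}]'

```text
time_s: 7.2
ee_pos: [0.4203, 0.3956, 0.1043]
eef_rot: [3.135, -0.005, 1.631]
force: [0.1, 0.0, 0.9]
grip_width: 0.0497
grip_force: 0.0
```

```bash
python3 - <<'E'
from h import *
todo(j2w((-37,345)),90,93.6)
t=cam('top');P=cloud(t);np.save('P.npy',P)
print('hood',fit(P,(18,40),.019,(418,396),42),'module',fit(P,(110,110),.046,(627,104),95))
q=P[123:140,175:195].reshape(-1,3);q=q[(q[:,2]>.03)&(q[:,2]<.045)];print('reel',q.min(0),q.max(0))
save(t,'t2.png',4,(85,90,260,230))
E
```

```text
t 7.2 p [420.3 395.6 104.3] yaw 93.4 q6 0.63 F [0.1 0.  0.9] w 49.7 | shift [-217.4  186.3   14.5] roll -0.17717879958584604
hood (array([421.05638348, 387.04111971]), np.float64(9.502574278124133), np.float64(0.06365480094230044), 57) module (array([627.06215764, 103.26456255]), np.float64(-0.7159765738659245), np.float64(0.01803720470046622), 1003)
reel [0.70709422 0.15976845 0.03007411] [0.75266407 0.21044549 0.04414776]
```

View pics/t2.png

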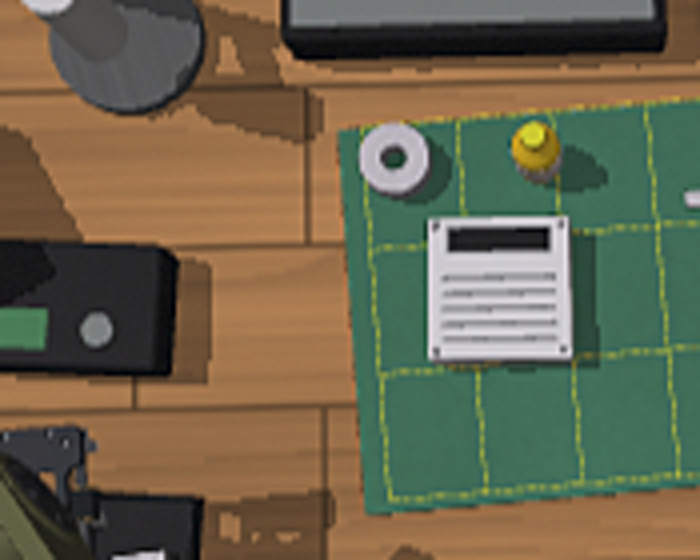

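The hood lies in the tray (its white top shows at (140,555)). The module (500,290) has not moved, and the reel and bottle are clear of the push. Next I go to the module's left side.

send_rows --rows '[{"dx": -12,"dy": 10,"dz": 0,"roll": 0,"jaw": -0.3},{"dx": -25,"dy": 21,"dz": 0,"roll": 0,"jaw": -0.3},{"dx": -30,"dy": 26,"dz": 0,"roll": 0,"jaw": -0.3},{"dx": -30,"dy": 26,"dz": 0,"roll": 0,"jaw": -0.3},{"dx": -30,"dy": 26,"dz": 0,"roll": 0,"jaw": -0.3},{"dx": -30,"dy": 26,"dz": 0,"roll": 0,"jaw": -0.3},{"dx": -30,"dy": 26,"dz": 0,"roll": 0,"jaw": -0.3},{"dx": -20,"dy": 17,"dz": 15,"roll": 0,"jaw": -0.3},{"dx": -10,"dy": 8,"dz": 20,"roll": 0,"jaw": -0.3},{"dx": 0,"dy": 0,"dz": 20,"roll": 0,"jaw": -0.3},{"dx": 0,"dy": 0,"dz": 15,"roll": 0,"jaw": -0.3},{"dx": 0,"dy": 0,"dz": 0,"roll": 0,"jaw": -0.3}]'

```text
time_s: 8.25
ee_pos: [0.6152, 0.1878, 0.0244]
eef_rot: [-3.135, 0.001, 1.63]
force: [-0.3, 0.1, -0.5]
grip_width: 0.0612
grip_force: 0.0
```

```bash
python3 -c "
from h import *
todo(j2w((-37,345)),14,93.6)
todo(j2w((-37,150+55+8)),14,93.6)"
```

```text
t 8.25 p [615.2 187.8  24.4] yaw 93.4 q6 0.18 F [-0.3  0.1 -0.5] w 61.2 | shift [ 1.8  4.3 10.4] roll -0.20534795713402332
t 8.25 p [615.2 187.8  24.4] yaw 93.4 q6 0.18 F [-0.3  0.1 -0.5] w 61.2 | shift [-130.2    4.7   10.5] roll -0.20534795713402332
```

send_rows --rows '[{"dx": 0,"dy": 0,"dz": 10,"roll": -0.2,"jaw": -0.3},{"dx": -7,"dy": 0,"dz": 0,"roll": 0,"jaw": -0.3},{"dx": -7,"dy": 0,"dz": 0,"roll": 0,"jaw": -0.3},{"dx": -5,"dy": 0,"dz": 0,"roll": 0,"jaw": -0.3},{"dx": -5,"dy": 0,"dz": 0,"roll": 0,"jaw": -0.3},{"dx": -8,"dy": -0.5,"dz": 0,"roll": 0,"jaw": -0.3},{"dx": -8,"dy": -0.5,"dz": 0,"roll": 0,"jaw": -0.3},{"dx": -8,"dy": -0.5,"dz": 0,"roll": 0,"jaw": -0.3},{"dx": -8,"dy": -0.5,"dz": 0,"roll": 0,"jaw": -0.3},{"dx": -8,"dy": -0.5,"dz": 0,"roll": 0,"jaw": -0.3},{"dx": -8,"dy": -0.5,"dz": 0,"roll": 0,"jaw": -0.3},{"dx": -8,"dy": -0.5,"dz": 0,"roll": 0,"jaw": -0.3}]'

```text
time_s: 9.25
ee_pos: [0.6192, 0.1082, 0.0197]
eef_rot: [3.14, -0.001, 1.634]
force: [-0.2, 4.9, 2.0]
grip_width: 0.061
grip_force: 2.7
```

send_rows --rows '[{"dx": -8,"dy": -0.5,"dz": 0,"roll": 0,"jaw": -0.3},{"dx": -8,"dy": -0.5,"dz": 0,"roll": 0,"jaw": -0.3},{"dx": -8,"dy": -0.5,"dz": 0,"roll": 0,"jaw": -0.3},{"dx": -6,"dy": 0,"dz": 0,"roll": 0,"jaw": -0.3},{"dx": -4,"dy": 0,"dz": 0,"roll": 0,"jaw": -0.3},{"dx": 0,"dy": 0,"dz": 0,"roll": 0,"jaw": -0.3}]'

```text
time_s: 9.75
ee_pos: [0.6198, 0.0735, 0.0195]
eef_rot: [3.141, 0.0, 1.633]
force: [-0.2, 0.4, -1.0]
grip_width: 0.0611
grip_force: 0.0
```

```bash
cat >> h.py <<'E'
def mod(z=.046,ztol=.005):
    "module from the bright/black top surface, both fixed cameras"
    out=[]
    for n in('top','scene'):
        c=cam(n);P=cloud(c)
        q=P[(abs(P[...,2]-z)<ztol)].reshape(-1,3)[:,:2]*1e3
        j=w2j(q);k=(j[:,0]>-175)&(j[:,0]<60)&(j[:,1]>-8)&(j[:,1]<340)&~((j[:,0]>-3)&(j[:,1]<112));q=q[k]
        if len(q)<200: print(n,len(q));continue
        m=np.median(q,0);cc,a,f,N=fit(np.c_[q/1e3,np.full(len(q),z)][None],(110,110),z,m,95)
        print(n,'module jig',w2j(cc).round(1),'yaw',round((a-3.6+45)%90-45,1),'res',f.round(2),N)
def tool():
    o,p,R=pose();yaw=np.degrees(np.arctan2(R[1,0],R[0,0]));print('t',round(o['time_s'],2),'tool jig',w2j(p[:2]).round(1),p[2].round(1),'yawjig',(yaw-3.6).round(1),'q6',o['qpos'][5].round(2),'Fjig',(o['force'][:2]@JR).round(1),o['force'][2].round(1))
E
python3 -c "
from h import *
tool();mod()"
```

```text
t 9.75 tool jig [-43.8 228.9] 19.5 yawjig 90.0 q6 -0.0 Fjig [-0.2  0.4] -1.0
top module jig [-36.8 141.1] yaw -0.2 res 0.01 634
scene module jig [-34.9 164.7] yaw 0.5 res 0.16 1205
```

```bash
python3 - <<'E'
from h import *
S=np.load('scene0.npy');T=np.load('top0.npy')
for P in(S,T):
    for z in (.046,):
        c,a,f,n=fit(P,(110,110),z,(627,104),95);print('mod',w2j(c).round(1),round(a-3.6,1),f.round(2),n)
    c,a,f,n=fit(P,(20,20),.051,(683,-67),22,.003);print('post',w2j(c).round(1),f.round(2),n)
    q=P[(abs(P[...,2]-.006)<.002)]*1e3; j=w2j(q[:,:2]);
    q=P[(P[...,2]>.020)&(P[...,2]<.034)]*1e3;j=w2j(q[:,:2]);k=(j[:,0]>-60)&(j[:,0]<25)&(j[:,1]>-25)&(j[:,1]<55);j=j[k]
    b=j[(j[:,1]>5)&(j[:,1]<38)];s=j[(j[:,0]<-10)];print('back stop x',np.percentile(b[:,0],[3,50,97]).round(1),'side y',np.percentile(s[:,1],[3,50,97]).round(1),len(b),len(s))
E
```

```text
mod [-33.7 258.9] -4.2 0.04 1028
post [11.8 85.8] 0.08 46
back stop x [ 2.8  9.3 13.2] side y [-11.7  -6.4   0.9] 11 84
mod [-34.9 258.6] -4.7 0.02 1000
post [10.9 85.1] 0.0 28
back stop x [ 1.5  6.  12.7] side y [-11.2  -4.8   0.3] 40 39
```

send_rows --rows '[{"dx": -4,"dy": 0,"dz": 0,"roll": 0,"jaw": -0.3},{"dx": -4,"dy": 0,"dz": 0,"roll": 0,"jaw": -0.3},{"dx": -3,"dy": 0,"dz": 0,"roll": 0,"jaw": -0.3},{"dx": -2,"dy": 0,"dz": 0,"roll": 0,"jaw": -0.3},{"dx": -1,"dy": 0,"dz": 0,"roll": 0,"jaw": -0.3},{"dx": 0,"dy": 0,"dz": 0,"roll": 0,"jaw": -0.3}]'

```text
time_s: 10.35
ee_pos: [0.6204, 0.0605, 0.019]
eef_rot: [3.141, -0.0, 1.634]
force: [-0.7, 2.7, 2.7]
grip_width: 0.0611
grip_force: 1.5
```

```bash
python3 -c "
from h import *
tool();mod()"
```

```text
t 10.35 tool jig [-44.  215.9] 19.0 yawjig 90.0 q6 -0.02 Fjig [-0.5  2.8] 2.7
top module jig [-37.7 128.2] yaw -5.9 res 0.02 579
scene module jig [-35.1 152.5] yaw 1.0 res 0.16 1199
```

send_rows --rows '[{"dx": -3,"dy": 0,"dz": 0,"roll": 0,"jaw": -0.3},{"dx": -2.6,"dy": -6.2,"dz": 0,"roll": -3,"jaw": -0.3},{"dx": -2.6,"dy": -6.2,"dz": 0,"roll": -3,"jaw": -0.3},{"dx": -2.6,"dy": -6.2,"dz": 0,"roll": -3,"jaw": -0.3},{"dx": -2.6,"dy": -6.2,"dz": 0,"roll": -3,"jaw": -0.3},{"dx": -2.6,"dy": -6.2,"dz": 0,"roll": -3,"jaw": -0.3},{"dx": -2.6,"dy": -6.2,"dz": 0,"roll": -3,"jaw": -0.3},{"dx": -2.6,"dy": -6.2,"dz": 0,"roll": -3,"jaw": -0.3}]'

```text
time_s: 11.12
ee_pos: [0.5817, 0.0324, 0.019]
eef_rot: [3.141, -0.002, 2.005]
force: [-3.8, 18.2, 4.4]
grip_width: 0.0607
grip_force: 8.7
```

```bash
python3 -c "
from h import *
tool();mod()"
```

```text
t 11.12 tool jig [-84.4 190.3] 19.0 yawjig 111.3 q6 -0.44 Fjig [-2.7 18.4] 4.4
top module jig [-55.  104.2] yaw -17.5 res 0.06 449
scene module jig [-53.3 134.7] yaw 21.0 res 0.14 1094
```

send_rows --rows '[{"dx": -2.5,"dy": -6.2,"dz": 0,"roll": -3,"jaw": -0.3},{"dx": -2.5,"dy": -6.2,"dz": 0,"roll": -3,"jaw": -0.3},{"dx": -2.5,"dy": -6.2,"dz": 0,"roll": -3,"jaw": -0.3},{"dx": -2.5,"dy": -6.2,"dz": 0,"roll": -3,"jaw": -0.3},{"dx": -2.5,"dy": -6.2,"dz": 0,"roll": -3,"jaw": -0.3},{"dx": -2.5,"dy": -6.2,"dz": 0,"roll": -3,"jaw": -0.3},{"dx": -2.5,"dy": -6.2,"dz": 0,"roll": -3,"jaw": -0.3},{"dx": -2.5,"dy": -6.2,"dz": 0,"roll": -3,"jaw": -0.3}]'

```text
time_s: 11.88
ee_pos: [0.5527, -0.0129, 0.019]
eef_rot: [3.141, -0.002, 2.423]
force: [-5.0, 12.4, 6.0]
grip_width: 0.061
grip_force: 6.0
```

```bash
python3 -c "
from h import *
tool();mod()"
```

```text
t 11.88 tool jig [-116.2  146.8] 19.0 yawjig 135.2 q6 -0.94 Fjig [-4.2 12.7] 6.0
top module jig [-36.5  91.8] yaw -16.3 res 0.02 343
scene module jig [-62.9 108.9] yaw -43.0 res 0.15 954
```

send_rows --rows '[{"dx": 12,"dy": 0,"dz": 0,"roll": 0,"jaw": -0.3},{"dx": 15,"dy": 0,"dz": 0,"roll": 0,"jaw": 1},{"dx": 0,"dy": 0,"dz": 0,"roll": 7,"jaw": 1},{"dx": 0,"dy": 0,"dz": 0,"roll": 7,"jaw": 1},{"dx": 0,"dy": 0,"dz": 0,"roll": 7,"jaw": 1},{"dx": 0,"dy": 0,"dz": 0,"roll": 7,"jaw": 1},{"dx": 0,"dy": 0,"dz": 0,"roll": 7,"jaw": 1},{"dx": 0,"dy": 0,"dz": 0,"roll": 7,"jaw": 1},{"dx": 0,"dy": 0,"dz": 0,"roll": 7,"jaw": 1},{"dx": 0,"dy": 0,"dz": 0,"roll": 7,"jaw": 1},{"dx": 0,"dy": 0,"dz": 0,"roll": 7,"jaw": 1},{"dx": 0,"dy": 0,"dz": 0,"roll": 7,"jaw": 1}]'

```text
time_s: 12.98
ee_pos: [0.5332, 0.0033, 0.0188]
eef_rot: [-3.142, 0.001, 1.192]
force: [0.6, 0.4, 0.4]
grip_width: 0.0007
grip_force: 0.0
```

send_rows --rows '[{"dx": 0,"dy": 0,"dz": 0,"roll": 7,"jaw": 1},{"dx": 0,"dy": 0,"dz": 0,"roll": 7,"jaw": 1},{"dx": 0,"dy": 0,"dz": 0,"roll": 5,"jaw": 1},{"dx": 0,"dy": 0,"dz": 0,"roll": 0,"jaw": 1}]'

```text
time_s: 13.32
ee_pos: [0.5331, 0.0034, 0.0188]
eef_rot: [3.142, 0.001, 0.862]
force: [-0.0, -0.1, 0.1]
grip_width: 0.0006
grip_force: 0.0
```

```bash
python3 -c "
from h import *
tool();mod()
todo(j2w((-102.8,174.7)),19)"
```

```text
t 13.32 tool jig [-134.7  164.4] 18.8 yawjig 45.8 q6 0.65 Fjig [-0.  -0.1] 0.1
top module jig [-49.4  94.4] yaw -41.2 res 0.02 527
scene module jig [-62.9 108.8] yaw -43.4 res 0.22 966
t 13.42 p [533.2   3.5  18.8] yaw 49.8 q6 0.64 F [-0.5  0.1  0.3] w 0.3 | shift [29.4 15.9 -0.2] roll None
```

send_rows --rows '[{"dx": 15,"dy": 7,"dz": 0,"roll": 0,"jaw": 1},{"dx": 14.5,"dy": 7,"dz": 0,"roll": -0.7,"jaw": 1},{"dx": 0,"dy": 4,"dz": 0,"roll": 0,"jaw": 1},{"dx": 0,"dy": 4,"dz": 0,"roll": 0,"jaw": 1},{"dx": 0,"dy": 2,"dz": 0,"roll": 0,"jaw": 1},{"dx": 0,"dy": 0,"dz": 0,"roll": 0,"jaw": 1}]'

```text
time_s: 13.92
ee_pos: [0.5697, 0.0108, 0.0187]
eef_rot: [-3.139, 0.001, 0.879]
force: [-3.5, 6.4, 0.8]
grip_width: 0.0008
grip_force: 2.9
```

send_rows --rows '[{"dx": -6.4,"dy": 1.5,"dz": 0,"roll": -3,"jaw": 1},{"dx": -6.4,"dy": 1.5,"dz": 0,"roll": -3,"jaw": 1},{"dx": -6.4,"dy": 1.2,"dz": 0,"roll": -3,"jaw": 1},{"dx": -6.4,"dy": 1.2,"dz": 0,"roll": -3,"jaw": 1}]'

```text
time_s: 14.25
ee_pos: [0.558, -0.0123, 0.0187]
eef_rot: [-3.136, 0.0, 1.091]
force: [-13.6, 13.6, 9.3]
grip_width: 0.0006
grip_force: 8.9
```

```bash
python3 -c "
from h import *
tool();mod()"
```

```text
t 14.25 tool jig [-110.9  147.1] 18.7 yawjig 58.9 q6 0.39 Fjig [-12.7  14.4] 9.3
top module jig [-58.   65.9] yaw 38.3 res 0.33 260
scene module jig [-63.1  94.5] yaw -30.7 res 0.16 871
```

send_rows --rows '[{"dx": -6.4,"dy": 1.1,"dz": 0,"roll": -3,"jaw": 1},{"dx": -6.4,"dy": 1.1,"dz": 0,"roll": -3,"jaw": 1},{"dx": -6.4,"dy": 1.1,"dz": 0,"roll": -3,"jaw": 1},{"dx": -6.4,"dy": 1.1,"dz": 0,"roll": -3,"jaw": 1},{"dx": -5.5,"dy": 1,"dz": 0,"roll": -2.5,"jaw": 1}]'

```text
time_s: 14.77
ee_pos: [0.5504, -0.0429, 0.0186]
eef_rot: [-3.134, -0.001, 1.344]
force: [-21.1, 14.5, 16.1]
grip_width: 0.0008
grip_force: 12.4
```

```bash
python3 -c "
from h import *
tool();mod()"
```

```text
t 14.77 tool jig [-120.3  117.1] 18.6 yawjig 73.4 q6 0.08 Fjig [-20.2  15.8] 16.1
top 178
scene module jig [-61.1  75.6] yaw -15.6 res 0.11 876
```

send_rows --rows '[{"dx": -3.9,"dy": 1.3,"dz": 0,"roll": -3.3,"jaw": 1},{"dx": -4,"dy": 1,"dz": 0,"roll": -3.3,"jaw": 1},{"dx": -4,"dy": 0.8,"dz": 0,"roll": -3.3,"jaw": 1},{"dx": -4,"dy": 0.5,"dz": 0,"roll": -3.3,"jaw": 1},{"dx": -2.5,"dy": 0.3,"dz": 0,"roll": -3.3,"jaw": 1}]'

```text
time_s: 15.28
ee_pos: [0.5488, -0.0606, 0.0185]
eef_rot: [-3.126, -0.006, 1.632]
force: [-50.8, 22.7, 40.0]
grip_width: 0.0006
grip_force: 27.0
```

```bash
python3 -c "
from h import *
tool();mod()"
```

```text
t 15.28 tool jig [-123.1   99.5] 18.5 yawjig 89.9 q6 -0.24 Fjig [-49.3  25.8] 40.0
top module jig [-23.5  43.2] yaw 31.1 res 0.0 222
scene module jig [-59.2  67.8] yaw -8.5 res 0.12 887
```

send_rows --rows '[{"dx": 0,"dy": -5,"dz": 0,"roll": 0,"jaw": 1},{"dx": 0,"dy": -20,"dz": 0,"roll": 0,"jaw": 1},{"dx": 20,"dy": -5,"dz": 0,"roll": 0,"jaw": 1},{"dx": 30,"dy": 0,"dz": 0,"roll": 0,"jaw": 1},{"dx": 0,"dy": 25,"dz": 0,"roll": 0,"jaw": 1},{"dx": 0,"dy": 30,"dz": 0,"roll": 0,"jaw": 1},{"dx": 0,"dy": 6,"dz": 0,"roll": 0,"jaw": 1},{"dx": 0,"dy": 0,"dz": 0,"roll": 0,"jaw": 1}]'

```text
time_s: 16.05
ee_pos: [0.584, -0.0114, 0.0187]
eef_rot: [3.141, 0.0, 1.629]
force: [-0.8, -0.1, -0.4]
grip_width: 0.0005
grip_force: 0.0
```

```bash
python3 -c "
from h import *
tool();mod()"
```

```text
t 16.05 tool jig [-84.9 146.4] 18.7 yawjig 89.8 q6 -0.14 Fjig [-0.8 -0.1] -0.4
top module jig [-59.9  50.9] yaw -8.2 res 0.07 398
scene module jig [-58.3  67.6] yaw -8.8 res 0.21 908
```

send_rows --rows '[{"dx": -6,"dy": -5,"dz": 0,"roll": 0,"jaw": 1},{"dx": -3,"dy": 0,"dz": 0,"roll": 0,"jaw": 1},{"dx": -3,"dy": 0,"dz": 0,"roll": 0,"jaw": 1},{"dx": -3,"dy": 0,"dz": 0,"roll": 0,"jaw": 1},{"dx": -3,"dy": 0,"dz": 0,"roll": 0,"jaw": 1},{"dx": -3,"dy": 0,"dz": 0,"roll": 0,"jaw": 1},{"dx": -3,"dy": 0,"dz": 0,"roll": 0,"jaw": 1},{"dx": 0,"dy": 0,"dz": 0,"roll": 0,"jaw": 1}]'

```text
time_s: 16.82
ee_pos: [0.58, -0.036, 0.0189]
eef_rot: [3.141, 0.0, 1.628]
force: [0.9, -0.4, -0.6]
grip_width: 0.0006
grip_force: 0.0
```

```bash
python3 -c "
from h import *
tool();mod()"
```

```text
t 16.82 tool jig [-90.4 122.1] 18.9 yawjig 89.7 q6 -0.18 Fjig [ 0.9 -0.5] -0.6
top module jig [-28.7  30.7] yaw 33.0 res 0.13 191
scene module jig [-55.   57.3] yaw -1.2 res 0.13 889
```

send_rows --rows '[{"dx": -1.5,"dy": 0,"dz": 0,"roll": 0,"jaw": 1},{"dx": -1.5,"dy": 0,"dz": 0,"roll": 0,"jaw": 1},{"dx": -1,"dy": 0,"dz": 0,"roll": 0,"jaw": 1},{"dx": -1,"dy": 0,"dz": 0,"roll": 0,"jaw": 1},{"dx": 0,"dy": 0,"dz": 0,"roll": 0,"jaw": 1}]'

```text
time_s: 17.33
ee_pos: [0.58, -0.038, 0.0192]
eef_rot: [-3.141, -0.003, 1.629]
force: [-3.5, 19.2, 6.6]
grip_width: 0.0002
grip_force: 9.7
```

```bash
python3 -c "
from h import *
tool();mod()"
```

```text
t 17.33 tool jig [-90.5 120.1] 19.2 yawjig 89.8 q6 -0.19 Fjig [-2.3 19.4] 6.6
top 179
scene module jig [-55.1  55.6] yaw -1.1 res 0.14 881
```

send_rows --rows '[{"dx": 10,"dy": 0,"dz": 0,"roll": 0,"jaw": 1},{"dx": 10,"dy": -15,"dz": 0,"roll": 0,"jaw": 1},{"dx": 0,"dy": -25,"dz": 0,"roll": 0,"jaw": 1},{"dx": 0,"dy": -15,"dz": 0,"roll": 0,"jaw": 1},{"dx": -20,"dy": 0,"dz": 0,"roll": 0,"jaw": 1},{"dx": -17,"dy": 0,"dz": 0,"roll": 0,"jaw": 1},{"dx": 0,"dy": 13,"dz": 0,"roll": 0,"jaw": 1},{"dx": 0,"dy": 0,"dz": 0,"roll": 0,"jaw": 1}]'

```text
time_s: 18.1
ee_pos: [0.5408, -0.0605, 0.0194]
eef_rot: [3.14, 0.001, 1.628]
force: [0.3, 0.3, 0.0]
grip_width: 0.0008
grip_force: 0.0
```

```bash
python3 -c "
from h import *
tool();mod()"
```

```text
t 18.1 tool jig [-131.1  100.1] 19.4 yawjig 89.7 q6 -0.24 Fjig [0.4 0.3] 0.0
top module jig [-23.3  45.1] yaw 40.5 res 0.0 332
scene module jig [-57.6  55. ] yaw 2.1 res 0.18 887
```

send_rows --rows '[{"dx": -1,"dy": 4,"dz": 0,"roll": 0,"jaw": 1},{"dx": -1,"dy": 2,"dz": 0,"roll": 0,"jaw": 1},{"dx": 0,"dy": 1,"dz": 0,"roll": 0,"jaw": 1},{"dx": 0,"dy": 1,"dz": 0,"roll": 0,"jaw": 1},{"dx": 0,"dy": 1,"dz": 0,"roll": 0,"jaw": 1},{"dx": -0.5,"dy": 1,"dz": 0,"roll": 0,"jaw": 1},{"dx": -0.5,"dy": 0.5,"dz": 0,"roll": 0,"jaw": 1},{"dx": 0,"dy": 0,"dz": 0,"roll": 0,"jaw": 1}]'

```text
time_s: 18.87
ee_pos: [0.5499, -0.0622, 0.0189]
eef_rot: [-3.142, 0.0, 1.629]
force: [-0.9, 0.1, 1.1]
grip_width: 0.0006
grip_force: 0.0
```

```bash
python3 -c "
from h import *
tool();mod()"
```

```text
t 18.87 tool jig [-122.1   97.9] 18.9 yawjig 89.7 q6 -0.24 Fjig [-0.9  0.2] 1.1
top module jig [-22.8  37.7] yaw 32.8 res 0.0 264
scene module jig [-56.3  55.1] yaw 0.8 res 0.11 883
```

send_rows --rows '[{"dx": 0,"dy": 0.8,"dz": 0,"roll": 0,"jaw": 1},{"dx": 0,"dy": 0.8,"dz": 0,"roll": 0,"jaw": 1},{"dx": -0.5,"dy": 0.8,"dz": 0,"roll": 0,"jaw": 1},{"dx": -0.5,"dy": 0.5,"dz": 0,"roll": 0,"jaw": 1},{"dx": 0,"dy": 0,"dz": 0,"roll": 0,"jaw": 1}]'

```text
time_s: 19.38
ee_pos: [0.5503, -0.0621, 0.0188]
eef_rot: [-3.135, -0.002, 1.629]
force: [-22.9, 5.8, 16.5]
grip_width: 0.0006
grip_force: 10.8
```

```bash
python3 -c "
from h import *
tool();mod()"
```

```text
t 19.38 tool jig [-121.7   97.9] 18.8 yawjig 89.7 q6 -0.24 Fjig [-22.5   7.2] 16.5
top module jig [-22.9  36. ] yaw 33.8 res 0.0 253
scene module jig [-56.8  55. ] yaw 1.6 res 0.1 879
```

send_rows --rows '[{"dx": 0,"dy": -4,"dz": 0,"roll": 0,"jaw": 1},{"dx": 0,"dy": -25,"dz": 0,"roll": 0,"jaw": 1},{"dx": 20,"dy": -25,"dz": 0,"roll": 0,"jaw": 1},{"dx": 35,"dy": 0,"dz": -15,"roll": 0,"jaw": 1},{"dx": 35,"dy": 0,"dz": -20,"roll": 0,"jaw": 1},{"dx": 35,"dy": 0,"dz": -20,"roll": 0,"jaw": 1},{"dx": 35,"dy": 0,"dz": -20,"roll": 0,"jaw": 1},{"dx": 30,"dy": 0,"dz": 0,"roll": 0,"jaw": 1},{"dx": 20,"dy": 0,"dz": 0,"roll": 0,"jaw": 1},{"dx": 0,"dy": 0,"dz": 0,"roll": 0,"jaw": 1}]'

```text
time_s: 20.32
ee_pos: [0.4866, 0.1466, 0.0944]
eef_rot: [3.14, -0.001, 1.632]
force: [-0.2, -0.6, -0.3]
grip_width: 0.0005
grip_force: 0.0
```

```bash
cat > chk.py <<'E'
from h import *
tool();mod()
import sys
c=cam('scene');P=cloud(c)
# vertical-face check: connector/right edges in jig at top surface
for n in('top','scene'):
    P=cloud(cam(n));q=P[abs(P[...,2]-.046)<.003][:,:2]*1e3;j=w2j(q)
    k=(j[:,0]>-125)&(j[:,0]<-2)&(j[:,1]>-8)&(j[:,1]<125);j=j[k]
    r=lambda a,lo,hi,b,p:[np.percentile(j[(j[:,a]>l)&(j[:,a]<l+20),b],p).round(1) if ((j[:,a]>l)&(j[:,a]<l+20)).sum()>10 else None for l in range(lo,hi,20)]
    print(n,len(j),'left edge y by x',r(0,-110,-10,1,99),'front x by y',r(1,5,105,0,1),'right y by x',r(0,-110,-10,1,1),'back x by y',r(1,5,105,0,99))
save(cam('top'),sys.argv[1]+'t.png',6,(225,120,355,215))
save(c,sys.argv[1]+'s.png',5,(160,160,310,280))
E
python3 chk.py c1
```

```text
t 20.32 tool jig [-172.2  310.2] 94.4 yawjig 89.9 q6 0.16 Fjig [-0.2 -0.6] -0.3
top module jig [-53.1  62.2] yaw -7.0 res 0.1 813
scene module jig [-55.1  54.6] yaw 0.6 res 0.05 862
top 578 left edge y by x [np.float64(110.2), np.float64(109.0), np.float64(109.1), np.float64(108.0), np.float64(109.6)] front x by y [np.float64(-46.2), np.float64(-45.2), np.float64(-107.7), np.float64(-107.7), np.float64(-107.0)] right y by x [np.float64(45.8), np.float64(46.2), np.float64(47.2), np.float64(2.5), np.float64(2.6)] back x by y [np.float64(-3.0), np.float64(-2.8), np.float64(-3.9), np.float64(-3.2), np.float64(-3.6)]
scene 761 left edge y by x [np.float64(110.2), np.float64(110.5), np.float64(109.9), np.float64(109.7), np.float64(112.1)] front x by y [np.float64(-108.0), np.float64(-106.6), np.float64(-106.9), np.float64(-104.2), np.float64(-107.9)] right y by x [np.float64(2.2), np.float64(0.8), np.float64(1.9), np.float64(0.8), np.float64(1.8)] back x by y [np.float64(-3.1), np.float64(-17.7), np.float64(-2.8), np.float64(-3.9), np.float64(-4.1)]
```

View pics/c1s.png

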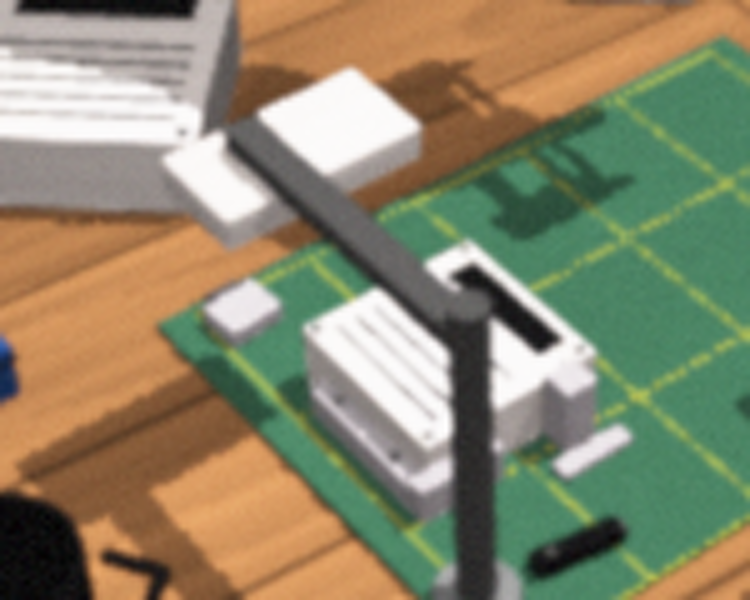

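send_rows --rows '[{"dx": -15,"dy": 7,"dz": 0,"roll": 0,"jaw": 1},{"dx": -35,"dy": 17,"dz": 0,"roll": 0,"jaw": 1},{"dx": -35,"dy": 17,"dz": 0,"roll": 0,"jaw": 1},{"dx": -35,"dy": 17,"dz": 0,"roll": 0,"jaw": 1},{"dx": -35,"dy": 17,"dz": 0,"roll": 0,"jaw": 1},{"dx": -15,"dy": 8,"dz": 20,"roll": 0,"jaw": 1},{"dx": 0,"dy": 0,"dz": 25,"roll": 0,"jaw": 1},{"dx": 0,"dy": 0,"dz": 20,"roll": 0,"jaw": 1},{"dx": 0,"dy": 0,"dz": 10,"roll": 0,"jaw": 1},{"dx": 0,"dy": 0,"dz": 0,"roll": 0,"jaw": 1}]'

```text
time_s: 21.45
ee_pos: [0.5782, -0.0219, 0.0168]
eef_rot: [-3.138, -0.001, 1.628]
force: [-0.5, 0.0, 0.6]
grip_width: 0.0004
grip_force: 0.0
```

```bash
python3 -c "
from h import *
tool()"
```

```text
t 21.45 tool jig [-91.3 136.3] 16.8 yawjig 89.7 q6 -0.16 Fjig [-0.5  0. ] 0.6
```

send_rows --rows '[{"dx": -6,"dy": 0,"dz": -2,"roll": 0,"jaw": 1},{"dx": -6,"dy": 0,"dz": 0,"roll": 0,"jaw": 1},{"dx": -2,"dy": 0,"dz": 0,"roll": 0,"jaw": 1},{"dx": -1,"dy": 0,"dz": 0,"roll": 0,"jaw": 1},{"dx": -1,"dy": 0,"dz": 0,"roll": 0,"jaw": 1},{"dx": -1,"dy": 0,"dz": 0,"roll": 0,"jaw": 1},{"dx": -1,"dy": 0,"dz": 0,"roll": 0,"jaw": 1},{"dx": 0,"dy": 0,"dz": 0,"roll": 0,"jaw": 1}]'

```text
time_s: 22.12
ee_pos: [0.5806, -0.0379, 0.0216]
eef_rot: [3.141, -0.002, 1.629]
force: [-4.1, 10.7, 6.3]
grip_width: 0.0005
grip_force: 5.3
```

```bash
python3 -c "
from h import *
tool()"
```

```text
t 22.12 tool jig [-89.9 120.2] 21.6 yawjig 89.7 q6 -0.19 Fjig [-3.4 10.9] 6.3
```

send_rows --rows '[{"dx": 6,"dy": 0,"dz": 0,"roll": 0,"jaw": 1},{"dx": 0,"dy": 30,"dz": 0,"roll": 0,"jaw": 1},{"dx": 0,"dy": 36,"dz": 0,"roll": 0,"jaw": 1},{"dx": -3,"dy": 0,"dz": 0,"roll": 0,"jaw": 1},{"dx": -1,"dy": 0,"dz": 0,"roll": 0,"jaw": 1},{"dx": -1,"dy": 0,"dz": 0,"roll": 0,"jaw": 1},{"dx": -1,"dy": 0,"dz": 0,"roll": 0,"jaw": 1},{"dx": 0,"dy": 0,"dz": 0,"roll": 0,"jaw": 1}]'

```text
time_s: 22.78
ee_pos: [0.6461, -0.0337, 0.0211]
eef_rot: [3.14, -0.002, 1.629]
force: [4.8, 12.5, -2.6]
grip_width: 0.0003
grip_force: 5.6
```

```bash
python3 -c "
from h import *
tool()"
```

```text
t 22.78 tool jig [-24.3 120.3] 21.1 yawjig 89.7 q6 -0.17 Fjig [ 5.6 12.2] -2.6
```

send_rows --rows '[{"dx": 8,"dy": 0,"dz": 0,"roll": 0,"jaw": 1},{"dx": 10,"dy": -15,"dz": 0,"roll": 0,"jaw": 1},{"dx": 0,"dy": -35,"dz": 0,"roll": 0,"jaw": 1},{"dx": 0,"dy": -35,"dz": 0,"roll": 0,"jaw": 1},{"dx": 0,"dy": -35,"dz": 0,"roll": 0,"jaw": 1},{"dx": -20,"dy": 0,"dz": 0,"roll": 0,"jaw": 1},{"dx": -17.5,"dy": 0,"dz": 0,"roll": 0,"jaw": 1},{"dx": 0,"dy": 12,"dz": 0,"roll": 0,"jaw": 1},{"dx": 0,"dy": 0,"dz": 0,"roll": 0,"jaw": 1}]'

```text
time_s: 23.53
ee_pos: [0.54, -0.0618, 0.0215]
eef_rot: [3.141, 0.0, 1.627]
force: [0.4, 0.2, 0.4]
grip_width: 0.0003
grip_force: 0.0
```

```bash
python3 -c "
from h import *
tool()"
```

```text
t 23.53 tool jig [-131.9   98.9] 21.5 yawjig 89.6 q6 -0.24 Fjig [0.4 0.2] 0.4
```

send_rows --rows '[{"dx": -1,"dy": 5,"dz": 0,"roll": 0,"jaw": 1},{"dx": 0,"dy": 2,"dz": 0,"roll": 0,"jaw": 1},{"dx": 0,"dy": 1,"dz": 0,"roll": 0,"jaw": 1},{"dx": 0,"dy": 1,"dz": 0,"roll": 0,"jaw": 1},{"dx": 0,"dy": 1,"dz": 0,"roll": 0,"jaw": 1},{"dx": -0.7,"dy": 1,"dz": 0,"roll": 0,"jaw": 1},{"dx": -0.7,"dy": 1,"dz": 0,"roll": 0,"jaw": 1},{"dx": 0,"dy": 0,"dz": 0,"roll": 0,"jaw": 1}]'

```text
time_s: 24.2
ee_pos: [0.5501, -0.0621, 0.0205]
eef_rot: [-3.137, -0.002, 1.629]
force: [-12.7, 5.4, 7.5]
grip_width: 0.0007
grip_force: 5.8
```

```bash
python3 -c "
from h import *
tool();mod()"
```

```text
t 24.2 tool jig [-121.9   97.9] 20.5 yawjig 89.7 q6 -0.24 Fjig [-12.3   6.2] 7.5
top module jig [-22.9  36.7] yaw 31.6 res 0.0 241
scene module jig [-56.4  55.1] yaw 1.1 res 0.11 879
```

send_rows --rows '[{"dx": 0,"dy": -4,"dz": 0,"roll": 0,"jaw": 1},{"dx": 0,"dy": -25,"dz": 0,"roll": 0,"jaw": 1},{"dx": 20,"dy": -25,"dz": 0,"roll": 0,"jaw": 1},{"dx": 35,"dy": 0,"dz": -15,"roll": 0,"jaw": 1},{"dx": 35,"dy": 0,"dz": -20,"roll": 0,"jaw": 1},{"dx": 35,"dy": 0,"dz": -25,"roll": 0,"jaw": 0},{"dx": 35,"dy": 0,"dz": -25,"roll": 0,"jaw": -1},{"dx": 30,"dy": 0,"dz": -25,"roll": 0,"jaw": -1},{"dx": 30,"dy": 0,"dz": 0,"roll": 0,"jaw": -1},{"dx": 0,"dy": 0,"dz": 0,"roll": 0,"jaw": -1}]'

```text
time_s: 25.13
ee_pos: [0.4854, 0.1554, 0.131]
eef_rot: [3.138, -0.001, 1.632]
force: [-1.0, -0.5, -0.9]
grip_width: 0.0306
grip_force: 0.0
```

```bash
python3 chk.py c2; python3 - <<'E'
from h import *
c=cam('top');save(c,'end.png',1.5)
P=cloud(c);c,a,f,n=fit(P,(18,40),.019,(421,387),40);print('hood',c,n)
for n,L,z,c0,r in(('bigshell',(36,34),.019,(502,-163),30),('bottle',(38,38),.06,(732,72),30)):
    for Q in(np.load('top0.npy'),P): print(n,fit(Q,L,z,c0,r)[0])
E
```

```text
t 25.13 tool jig [-172.8  319.1] 131.0 yawjig 89.9 q6 0.18 Fjig [-1.  -0.4] -0.9
top module jig [-53.   62.3] yaw -7.0 res 0.11 804
scene module jig [-54.4  55. ] yaw -0.2 res 0.05 865
top 603 left edge y by x [np.float64(109.8), np.float64(108.7), np.float64(109.0), np.float64(108.6), np.float64(109.0)] front x by y [np.float64(-46.2), np.float64(-47.7), np.float64(-107.4), np.float64(-107.7), np.float64(-106.4)] right y by x [np.float64(45.7), np.float64(46.3), np.float64(46.7), np.float64(4.9), np.float64(2.9)] back x by y [np.float64(-3.6), np.float64(-2.9), np.float64(-4.3), np.float64(-2.4), np.float64(-5.4)]
scene 754 left edge y by x [np.float64(110.0), np.float64(110.3), np.float64(109.3), np.float64(110.6), np.float64(111.5)] front x by y [np.float64(-107.0), np.float64(-107.0), np.float64(-108.4), np.float64(-104.3), np.float64(-108.3)] right y by x [np.float64(2.9), np.float64(0.8), np.float64(0.8), np.float64(1.1), np.float64(2.0)] back x by y [np.float64(-2.7), np.float64(-19.1), np.float64(-3.2), np.float64(-2.9), np.float64(-5.1)]
hood [420.35496234 386.6661126 ] 61
bigshell [ 508.35288317 -164.63911208]
bigshell [ 508.46910253 -162.77105329]
bottle [726.00352213  68.40773445]
bottle [731.64603     70.32409047]
```

View pics/end.png

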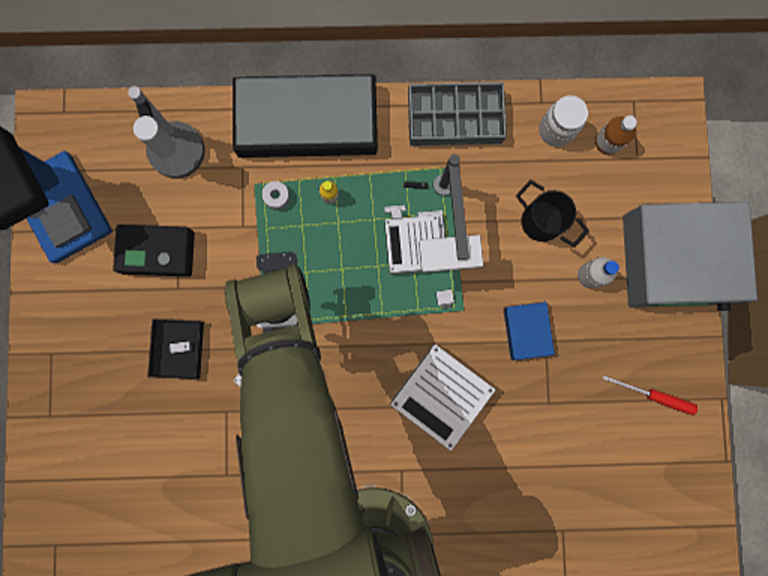

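View pics/c2t.png

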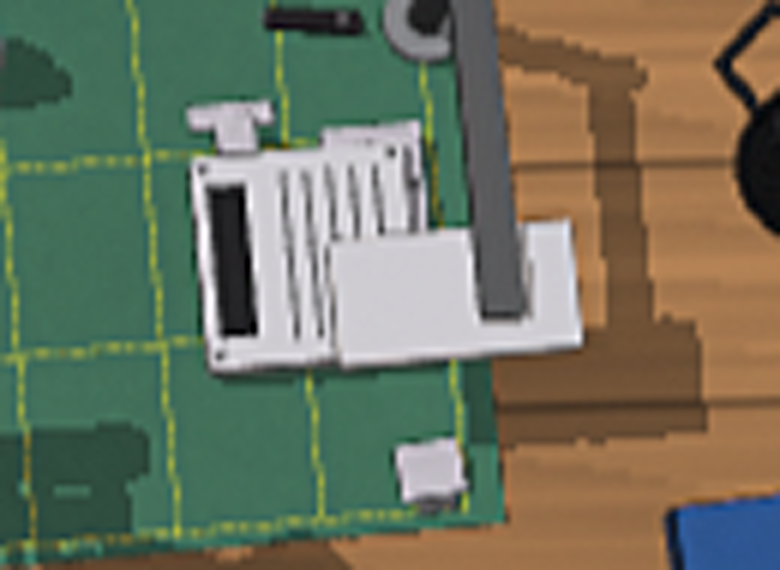

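The overview shows the hood in the tray at (179,347) and the module under the lamp at (415,243). The bottle and reel are where they were, and the arm stands clear on the left. The close view shows the module flush against the post (235,130) and both stops, with its black connector strip on the left at (232,260). I'm handing it in.

```bash
python3 -c "
from station import *
print(hand_in())"
```

```text
the job is handed in; nothing more can be done
None
```

The job is handed in at about 25 s: the hood is in the tray, and by camera and touch checks the module sits flush against the post and both stops, connector edge facing left, with the gripper open and clear; one push peaked near 50 N sideways at the fingertips.

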